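# Unstack the cut blanks into their drilling nests

## Task

Take the two stacks of plywood blanks apart and lay each of the five blanks in the drilling nest of its own shape and size, flat on the nest's floor inside the fence. Keep every blank the same face up, never tipping one over, and leave them all released and at rest.

Things in the scene. Friction and masses are not known exactly. Their poses are not given: they have to be found in the camera images.
- base_blank: the largest plywood blank with striped edges, 24 mm thick: a rectangle 116 x 60 mm with a small dark dot near each corner, about 0.11 kg. It lies on the bench at the bottom of one of the two stacks. Origin: centre of the underside; z up through the thickness, x along the 116 mm side, y along the 60 mm side
- big_disc: the larger round plywood blank with striped edges, 24 mm thick: diameter 68 mm, about 0.06 kg. It lies on the bench at the bottom of the other stack. Origin: centre of the underside; z up through the thickness
- square_blank: a square plywood blank with striped edges, 24 mm thick: 44 x 44 mm, about 0.03 kg. It lies on the base blank or on the big disc, and carries the bar blank. Origin: centre of the underside; z up through the thickness, x and y square to the sides
- small_disc: the smaller round plywood blank with striped edges, 24 mm thick: diameter 46 mm, about 0.03 kg. It lies on the base blank or on the big disc (on the one without the square). Origin: centre of the underside; z up through the thickness
- bar_blank: the smallest plywood blank with striped edges, 24 mm thick: a rectangle 40 x 22 mm with two dark dots, about 0.016 kg. It lies on top of the square blank. Origin: centre of the underside; z up through the thickness, x along the 40 mm side, y along the 22 mm side
- base_nest: dark-fenced nest for the base blank, rectangular opening 128 x 72 mm (outside 144 x 88 mm). The nest is a shallow tray, 14 mm high overall, screwed to the bench and cannot move: floor 6 mm thick, with an 8 mm thick fence all round that rises 8 mm above the floor. Origin: centre of the underside on the bench, z up; its floor is 6 mm above the origin, x along the long side
- big_round_nest: dark-fenced round nest for the larger disc, opening 80 mm in diameter (outside 96 mm). The nest is a shallow tray, 14 mm high overall, screwed to the bench and cannot move: floor 6 mm thick, with an 8 mm thick fence all round that rises 8 mm above the floor. Origin: centre of the underside on the bench, z up; its floor is 6 mm above the origin
- square_nest: dark-fenced nest for the square blank, opening 56 x 56 mm (outside 72 x 72 mm). The nest is a shallow tray, 14 mm high overall, screwed to the bench and cannot move: floor 6 mm thick, with an 8 mm thick fence all round that rises 8 mm above the floor. Origin: centre of the underside on the bench, z up; its floor is 6 mm above the origin, x and y square to the sides
- small_round_nest: dark-fenced round nest for the smaller disc, opening 58 mm in diameter (outside 74 mm). The nest is a shallow tray, 14 mm high overall, screwed to the bench and cannot move: floor 6 mm thick, with an 8 mm thick fence all round that rises 8 mm above the floor. Origin: centre of the underside on the bench, z up; its floor is 6 mm above the origin
- bar_nest: dark-fenced nest for the bar blank, the smallest rectangular opening, 52 x 34 mm (outside 68 x 50 mm). The nest is a shallow tray, 14 mm high overall, screwed to the bench and cannot move: floor 6 mm thick, with an 8 mm thick fence all round that rises 8 mm above the floor. Origin: centre of the underside on the bench, z up; its floor is 6 mm above the origin, x along the long side
Mind the look-alikes: they are no part of the job. What is shaped like the bar_nest but blue is not meant.

How it is judged:
By the outcome, as a careful person would: the job done as asked, in the order asked, and still so for the second after the job is handed in, with the robot touching nothing.
It also fails if it takes over 144 s, if anything falls off the work surface, if the arm or the gripper's body presses on something with over 40 N, if the wrist force passes 120 N, or if a joint passes its speed limit or range.

## Robot

A 6-joint arm with a two-finger parallel gripper is mounted at the origin on the work surface. World frame = base frame: x ahead of the robot, y to its left, z up, the work surface at z = 0. Lengths are in mm, angles in rad, forces in N, time in s.
With the tool pointing down it reaches from about 275 to 750 mm from the base axis. Payload 10.2 kg.
Tool frame: the origin (TCP) lies on the centre line of the jaws, within the pads' length; the fingertips stand 19 mm ahead of it and the grasp point (between the pads) is the TCP; z points along the fingers, y is the line along which they close (so a half turn about z gives the same grasp; the last joint's range is limited). The gripper opens to 85 mm and grips with 20 to 120 N. Pads are 22 mm wide; open, the fingers measure 114 mm over their backs; the gripper's body (76 mm by 85 mm) begins 54 mm behind the grasp point. The pads swing forward as they close: fully open they stand 13 mm farther back than shut.
Start: joints at [1.073, 0.313, 1.498, -0, 1.331, -0.223], TCP at [142.474, 505.304, 227.094] pointing down, gripper open.
Joint ranges: [-2.94, 2.94], [-0.97, 2.17], [0.19, 2.56], [-1.23, 4.37], [0.02, 3.11], [-2.88, 2.88]. Speed limits (rad/s): [2.39, 2.39, 3.01, 3.14, 3.14, 3.14].

## Interface

Orientations are given as a unit quaternion [w, x, y, z].
In Python, from rig import sense, capture, finish_job, regions_of, mark_of gives the robot as it stands.
- The arm moves only by the tool jog_arm, never from a script. Its argument "series" is text: rows parted by semicolons, each of 7 numbers parted by spaces: the shift along the tool's x, y, z in units of 0.4 m (1.0 is 0.4 m), then the turn, a rotation vector about the tool's x, y, z in units of pi/2 rad (1.0 is pi/2 rad), then the opening, from -1 (shut) to 1 (fully open). A call has 1 to 20 rows; each row is the pose to reach, as a shift and turn from the pose commanded when the call began, along the tool's axes at that moment; what a row does not reach only later rows make up. A row lasts 1/8 s, in which the tool goes at most 62.5 mm and 10.7 degrees, less where a joint would pass 70% of its speed; a pose out of reach is approached as far as the arm can. A call with a number of a shift or a turn outside -1 to 1 is refused whole. A call with a gripper value outside its range is refused whole. The fingers move at their own pace and stop on an object; "grip_force" is the grip in N (left out, the last holds). Time passes only in rows, so rows that repeat a pose let the fingers close. It gives the time, the measured TCP pose, the force, the opening and the grip force at its end, in the units of the state.
- sense(): the state, without advancing time (a new reading comes with each control period).
- capture(name): name is "scene" or "top"; returns a dict with "img" (480x640x3 uint8, red, green, blue), "intrinsics" (3x3 intrinsics, pixels), "dist_coeffs" ([k1, k2, p1, p2, k3] as OpenCV has them; the pictures are not rectified), "R" (3x3) and "t" (3): a world point X has camera coordinates R X + t. Camera axes: x right, y down, z forward; pixel columns grow to the right and rows downward; lengths in mm; the calibration is good to about 2 mm. A picture is of the moment at which its call begins. There is no depth.
- finish_job(): hands the job in; it is judged then, once.
Trained networks look in a picture, given as the dict that the camera call returned (one of the last four; its "shot" number tells which), for a name from the list of things; names that differ only in an ending like _2 or _b are one class to them, and where a whole thing is asked for, a point or a joint stands for the part that bears it (a point fixed in the world has none). Each returns a list of dicts, best first, with "confidence" (0 to 1); they miss things now and then, are a little off and sometimes report something else, mostly with a low value. They report only what shows in the picture. A call takes as long as a camera call. They do not tell look-alikes from the thing itself.
- regions_of(label, picture): "region" (480x640 bool, what is visible of it) and "point" ([row, column] in pixels, amid what is visible of it).
- mark_of(label, picture): "point" ([row, column] in pixels: a listed point, or the origin of a listed thing).
The state is a dict: "time_s": time; "joints": joint angles; "dq": joint speeds; "tau": joint torques, N m; "eef_pos": TCP position; "ee_rot": TCP orientation; "force": force on the tool from outside, world axes, zero at the start; "wrist_torque": the same for the moment, N m; "grip_width": opening from 0.0 (shut) to 1.0 (fully open); "grip_force": force on a finger pad.
Only numpy, scipy, OpenCV 4.12 (cv2) and the standard library are available. Lean on these libraries where they do the work, as an engineer would, in place of code of your own. Each camera call takes 0.05 s, during which the arm holds its last target. There are 200 camera calls.

## Working session

There is one attempt and no reset: what is moved stays moved. The work goes in short steps, Python scripts to look and compute and a tool call to move; the robot and the scene stay as the last step left them, time stands still between calls to the robot, and variables do not carry over. Pictures are saved under pics/ and viewed, at most 14 in all, crops included, and the job is handed in when it is done.

Besides the shell and the picture viewer there is one more tool, called in YAML: its name, and indented under it one key for each argument. jog_arm: Moves the arm, as the interface text tells. Shifts and turns lie within -1 to 1; 1 stands for 0.4 m of shift or pi/2 rad of turn. Its arguments: {"type":"object","properties":{"series":{"type":"string"},"grip_force":{"type":"number"}},"required":["series"]}

```bash
ls; mkdir -p pics; python3 - <<'E'
from rig import *
import cv2
s=sense();print(s)
for n in("scene","top"):
    c=capture(n);cv2.imwrite(f"pics/{n}0.png",c["img"][:,:,::-1]);print(n,c["intrinsics"],c["dist_coeffs"],c["R"],c["t"])
E
```

```text
pics
{'time_s': 0.0, 'joints': array([ 1.07260718e+00,  3.13449164e-01,  1.49844930e+00,  1.60590944e-05,
        1.33101370e+00, -2.23397377e-01]), 'dq': array([-0.00024291,  0.00155148,  0.00130701,  0.0001568 , -0.00305503,
       -0.00051578]), 'tau': array([-1.68190341e-03, -4.12250876e+01, -2.59744209e+01, -3.12065185e-04,
        4.05482599e-03,  1.61137058e-05]), 'eef_pos': array([142.33123406, 505.05829277, 226.53091517]), 'ee_rot': array([-2.40200331e-04,  1.36965870e-01,  9.90575547e-01, -6.14523557e-04]), 'force': array([0.12014419, 0.34725165, 0.32711813]), 'wrist_torque': array([ 0.006509  , -0.06290993,  0.0348259 ]), 'grip_force': 0.0, 'grip_width': 0.997466242041685}
scene [[453.90129036   0.         314.443898  ]
 [  0.         453.90129036 240.38800276]
 [  0.           0.           1.        ]] [-0.02254531  0.          0.          0.          0.        ] [[-0.86343869  0.50433458  0.01096587]
 [ 0.39838351  0.69505967 -0.59848361]
 [-0.30945791 -0.51238528 -0.80106   ]] [ 397.33329206 -155.92998926 1120.62938645]
top [[447.41924248   0.         318.25717098]
 [  0.         447.41924248 241.76893273]
 [  0.           0.           1.        ]] [-0.00837335  0.          0.          0.          0.        ] [[-4.97967651e-03 -9.99583986e-01  2.84087579e-02]
 [-9.83606875e-01 -2.24887080e-04 -1.80325997e-01]
 [ 1.80257367e-01 -2.88410147e-02 -9.83196561e-01]] [ -6.29652838 468.25818079 911.42560732]
```

View pics/scene0.png

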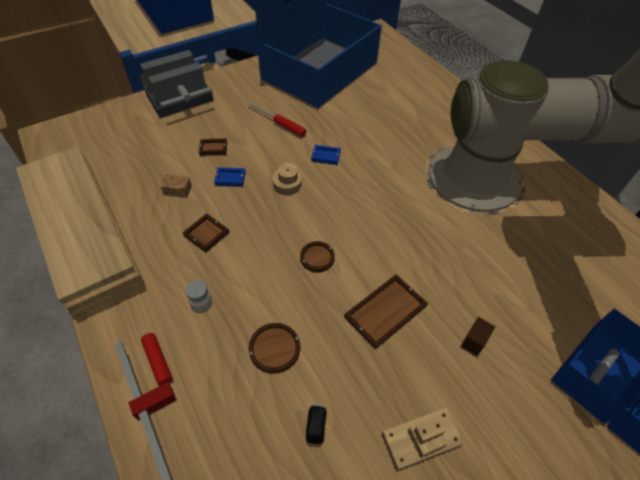

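View pics/top0.png

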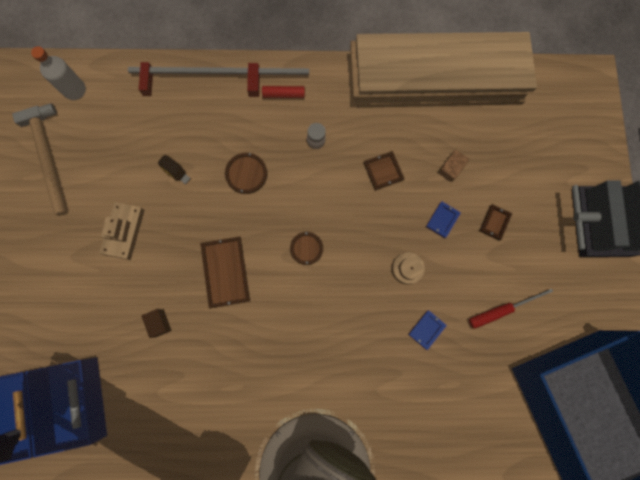

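The top view shows stack A (base, square, bar) at about (122,230) and stack B (two discs) at (408,268). The nests are at (225,272) base, (246,173) big round, (307,248) small round, (384,170) square and (496,222) bar.

Possible bar_nest candidates in the top view:
- Dark nest at (496,222)
- Blue trays at (443,219) and (428,330)
- Solid dark block at (156,323)
- Wooden block at (453,165)

The dark tray at (496,222) fits the description, and I'll check it in a crop.

```bash
cat > h.py <<'E'
import numpy as np, cv2
from scipy.optimize import minimize
from rig import *
DIM=dict(base_blank=(116,60),big_disc=68,square_blank=(44,44),small_disc=46,bar_blank=(40,22),
 base_nest=(144,88),big_round_nest=96,square_nest=(72,72),small_round_nest=74,bar_nest=(68,50))
def outline(n,x,y,a,z,h):
    d=DIM[n]
    if isinstance(d,tuple):
        p=np.array([[1,1],[-1,1],[-1,-1],[1,-1]])*np.array(d)/2
        R=np.array([[np.cos(a),-np.sin(a)],[np.sin(a),np.cos(a)]]);p=p@R.T
    else:
        t=np.linspace(0,2*np.pi,48,endpoint=False);p=np.c_[np.cos(t),np.sin(t)]*d/2
    p=p+[x,y]
    return np.vstack([np.c_[p,np.full(len(p),zz)] for zz in(z,z+h)])
def proj(c,X): return cv2.projectPoints(np.float64(X),cv2.Rodrigues(c["R"])[0],np.float64(c["t"]),c["intrinsics"],np.float64(c["dist_coeffs"]))[0][:,0]
def sil(c,X,up=4):   # soft silhouette
    m=np.zeros((480*up,640*up),np.uint8);h=cv2.convexHull(np.float32((proj(c,X)+.5)*up))
    cv2.fillConvexPoly(m,np.int32(np.round(h*16)),255,shift=4)
    return cv2.resize(m,(640,480),interpolation=cv2.INTER_AREA)/255.
def ray(c,rc,z):
    u=cv2.undistortPoints(np.float64([[rc[::-1]]]),c["intrinsics"],np.float64(c["dist_coeffs"]))[0,0]
    d=c["R"].T@np.r_[u,1];o=-c["R"].T@c["t"];return (o+d*(z-o[2])/d[2])[:2]
def fit(n,cams,masks,z,h,x0,ignore=None):
    best=None
    rect=isinstance(DIM[n],tuple)
    def cost(v):
        s=0
        for k,(c,m) in enumerate(zip(cams,masks)):
            S=sil(c,outline(n,v[0],v[1],v[2]/20 if rect else 0,z,h));D=np.abs(S-m)
            if ignore is not None:D=D[~ignore[k]]
            s+=D.sum()/m.sum()
        return s
    for a in (np.arange(0,np.pi,np.pi/8) if rect else [0]):
        c0=cost([*x0,a*20])
        if best is None or c0<best[0]:best=(c0,a)
    v=np.r_[x0,best[1]*20]
    for st in(6,2):
        S=np.vstack([v]+[v+st*np.eye(3)[i] for i in range(3)])
        r=minimize(cost,v,method="Nelder-Mead",options=dict(initial_simplex=S,xatol=.05,fatol=1e-4,maxfev=120));v=r.x
    return np.r_[v[:2],v[2]/20],r.fun
E
cat > m.py <<'E'
from h import *
cams=[capture("top"),capture("scene")]
hint=dict(base_nest=(272,225),big_round_nest=(173,246),small_round_nest=(248,307),square_nest=(170,384),bar_nest=(222,496),
 base_blank=(230,122),square_blank=(230,122),bar_blank=(230,122),big_disc=(268,408),small_disc=(268,408))
zz=dict(square_blank=24,small_disc=24,bar_blank=48)
M={}
for n,hp in hint.items():
    z=zz.get(n,0);x0=ray(cams[0],hp,z+12);ms=[]
    for c in cams:
        p=proj(c,[[*x0,z+12]])[0][::-1]
        rs=[r for r in regions_of(n,c) if np.hypot(*(np.array(r["point"])-p))<35]
        ms.append(rs[0]["region"] if rs else None)
        if not rs:print(n,"missed")
    M[n]=(x0,ms)
for n,(x0,ms) in M.items():
    z=zz.get(n,0);h=14 if "nest" in n else 24
    up=dict(base_blank=["square_blank","bar_blank"],square_blank=["bar_blank"],big_disc=["small_disc","square_blank","bar_blank"]).get(n,[])
    out=[]
    for ks in([0],[1],[0,1]):
        ks=[k for k in ks if ms[k] is not None]
        if not ks:continue
        ig=[np.any([M[u][1][k] for u in up if M[u][1][k] is not None] or [np.zeros((480,640),bool)],axis=0) for k in ks]
        v,f=fit(n,[cams[k] for k in ks],[ms[k].astype(float) for k in ks],z,h,x0,ig);out.append((np.round(v,2).tolist(),round(f,3)))
    print(n,out)
im=np.vstack([cv2.resize(cams[0]["img"][190:260,420:530],None,fx=5,fy=5)[:,:550],cv2.resize(cams[1]["img"][135:185,180:290],None,fx=5,fy=5)[:,:550]])
cv2.imwrite("pics/crop1.png",im[:600,:,::-1])
E
python3 m.py
```

```text
bar_blank missed
base_nest [([409.01, 194.87, 0.17], np.float64(0.027)), ([409.99, 191.47, 0.18], np.float64(0.021)), ([409.61, 193.04, 0.17], np.float64(0.092))]
big_round_nest [([634.47, 155.59, -0.04], np.float64(0.028)), ([635.67, 150.72, 0.13], np.float64(0.034)), ([635.21, 153.13, 0.04], np.float64(0.131))]
small_round_nest [([461.83, 18.06, 0.01], np.float64(0.037)), ([462.43, 13.43, 0.2], np.float64(0.043)), ([462.1, 16.01, 0.1], np.float64(0.163))]
square_nest [([642.5, -158.33, 0.36], np.float64(0.038)), ([642.48, -163.64, 0.37], np.float64(0.053)), ([642.86, -160.27, 0.36], np.float64(0.178))]
bar_nest [([521.11, -407.86, 2.68], np.float64(0.046)), ([521.4, -415.76, 2.72], np.float64(0.06)), ([521.99, -410.33, 2.69], np.float64(0.307))]
base_blank [([498.91, 421.46, 2.93], np.float64(0.091)), ([500.87, 416.46, 2.94], np.float64(0.34)), ([499.6, 417.5, 2.95], np.float64(0.567))]
square_blank [([498.49, 423.09, 1.23], np.float64(0.629)), ([499.32, 421.08, 1.39], np.float64(0.899)), ([499.09, 421.25, 1.35], np.float64(1.659))]
bar_blank [([496.25, 422.12, -0.19], np.float64(0.076)), ([496.25, 422.12, -0.19], np.float64(0.076))]
big_disc [([416.78, -204.23, 0.18], np.float64(0.085)), ([415.78, -209.84, 0.14], np.float64(0.108)), ([417.04, -204.93, 0.16], np.float64(0.313))]
small_disc [([412.46, -203.89, 0.18], np.float64(0.049)), ([412.53, -210.25, 0.18], np.float64(0.105)), ([413.05, -205.66, -0.0], np.float64(0.321))]
```

```bash
python3 - <<'E'
from h import *
cams=[capture("top"),capture("scene")]
a=cv2.resize(cams[0]["img"][195:265,90:150],None,fx=6,fy=6)[:420,:360]
b=cv2.resize(cams[1]["img"][400:475,375:470],None,fx=4.5,fy=4.5)
im=np.zeros((600,800,3),np.uint8);im[:a.shape[0],:a.shape[1]]=a;im[:b.shape[0],365:365+b.shape[1]]=b
c=cv2.resize(cams[0]["img"][200:245,420:525],None,fx=3.8,fy=3.8)[:175];im[425:425+c.shape[0],:c.shape[1]]=c
c=cv2.resize(cams[0]["img"][245:290,385:432],None,fx=5,fy=5);im[345:345+c.shape[0],500:500+c.shape[1]]=c
cv2.imwrite("pics/crop2.png",im[:,:,::-1])
for n in("square_blank","bar_blank","bar_nest","base_blank"):
  for i,c in enumerate(cams):
    print(n,i,[(np.round(r["point"]).tolist(),int(r["region"].sum()),round(r["confidence"],2)) for r in regions_of(n,c)])
E
```

```text
square_blank 0 [([235.0, 123.0], 234, 0.58), ([269.0, 410.0], 405, 0.28)]
square_blank 1 [([441.0, 426.0], 537, 0.83)]
bar_blank 0 [([229.0, 111.0], 300, 0.75)]
bar_blank 1 [([429.0, 427.0], 534, 0.69)]
bar_nest 0 [([329.0, 429.0], 799, 0.9), ([220.0, 444.0], 730, 0.72), ([220.0, 496.0], 735, 0.67)]
bar_nest 1 [([146.0, 213.0], 472, 0.93), ([154.0, 324.0], 485, 0.7), ([177.0, 230.0], 556, 0.66)]
base_blank 0 [([234.0, 128.0], 1169, 0.59)]
base_blank 1 [([439.0, 406.0], 1784, 0.67)]
```

View pics/crop2.png

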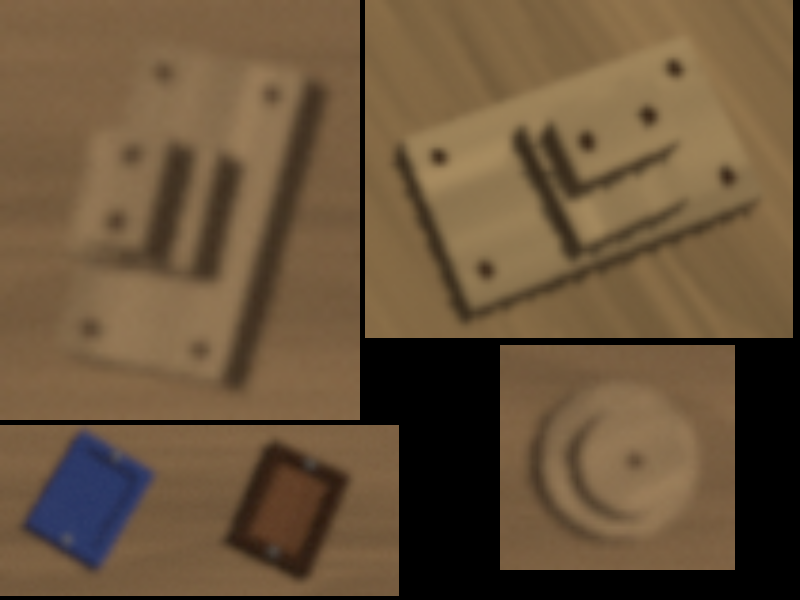

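The crop shows that the dark brown framed tray at top-view (496,222) is the bar_nest, and that the blue tray at (443,219) is a decoy. The bar's dots are at top (111.8,220.8) and (109.3,231.7), and at scene (424.3,431.1) and (437.9,425.6). Next I'll triangulate the bar.

```bash
cat > p.py <<'E'
# plan: rows for world targets (x,y,z,psi) ; psi = world angle of tool y
from h import *
def cur():
    s=sense();w,x,y,z=s["ee_rot"]
    from scipy.spatial.transform import Rotation as Ro
    R=Ro.from_quat([x,y,z,w]).as_matrix();return s,R
def plan(*T):
    s,R=cur();p=s["eef_pos"];psi=np.arctan2(R[1,1],R[0,1]);R0=R
    tx=np.array([np.cos(psi+np.pi/2),np.sin(psi+np.pi/2),0])  # tool x, tool down
    ty=np.array([np.cos(psi),np.sin(psi),0])
    print("t",round(s["time_s"],2),"p",p.round(1),"psi",round(psi,3),"w",round(s["grip_width"]*85,1),"F",s["force"].round(1),"tilt",R[:,2].round(3),"q6",round(s["joints"][5],2), "dotx",round(float(tx@R[:,0]),3))
    for t in T:
        d=np.array(t[:3])-p;dp=(t[3]-psi+np.pi)%(2*np.pi)-np.pi
        print(t,"->",np.round([R[:,0]@d/400,R[:,1]@d/400,R[:,2]@d/400],4),"turn z",round(-dp/(np.pi/2),4))
E
python3 - <<'E'
from p import *
cams=[capture("top"),capture("scene")]
def tri(a,b):
    # a,b (col,row)
    u=[cv2.undistortPoints(np.float64([[q]]),c["intrinsics"],np.float64(c["dist_coeffs"]))[0,0] for q,c in((a,cams[0]),(b,cams[1]))]
    P=[np.c_[c["R"],c["t"]] for c in cams];X=cv2.triangulatePoints(P[0],P[1],u[0],u[1]);return (X[:3]/X[3]).ravel()
for a,b in(((111.8,220.8),(437.9,425.6)),((109.3,231.7),(424.3,431.1)),((111.8,220.8),(424.3,431.1)),((109.3,231.7),(437.9,425.6))):
    print(tri(a,b).round(1),ray(cams[0],a[::-1],72).round(1),ray(cams[1],b[::-1],72).round(1))
rs=regions_of("bar_blank",cams[1])
for k in(0,1):
    rs=regions_of("bar_blank",cams[k]);
    if rs:print(fit("bar_blank",[cams[k]],[rs[0]["region"].astype(float)],48,24,(496,422)))
plan((497,420,150,1.36),(497,420,80,1.36))
E
```

```text
[497.7 416.6  89.3] [506.7 418.6] [485.4 419.9]
[494.9 421.1  57.2] [483.8 421.9] [508.7 415.7]
[507.7 416.9  73.2] [506.7 418.6] [508.7 415.7]
[484.6 420.8  72.5] [483.8 421.9] [485.4 419.9]
(array([ 4.97169197e+02,  4.22351829e+02, -1.48478144e-01]), np.float64(0.06979024167806658))
(array([498.15563636, 417.2991402 ,   2.97149818]), np.float64(0.04958934517203108))
t 1.95 p [142.5 505.3 227.1] psi 1.296 w 84.8 F [ 0.8  1.  -0.2] tilt [-0. -0. -1.] q6 -0.22 dotx 1.0
(497, 420, 150, 1.36) -> [-0.9109  0.0353  0.1927] turn z -0.0407
(497, 420, 80, 1.36) -> [-0.9109  0.0353  0.3677] turn z -0.0407
```

jog_arm:
  series: "-0.3 0.011 0 0 0 -0.02 0.2; -0.6 0.022 0.05 0 0 -0.04 0.1; -0.8 0.03 0.1 0 0 -0.0535 0.1; -0.908 0.033 0.2 0 0 -0.0535 0.1; -0.908 0.033 0.2175 0 0 -0.0535 0.1; -0.908 0.033 0.2175 0 0 -0.0535 0.1; -0.908 0.033 0.2175 0 0 -0.0535 0.1; -0.908 0.033 0.2175 0 0 -0.0535 0.1; -0.908 0.033 0.2175 0 0 -0.0535 0.1"
  grip_force: 40

```text
time_s: 3.08
eef_pos: [494.8, 420.3, 141.2]
ee_rot: [0.001, 0.094, 0.996, 0.0]
force: [0.1, -0.1, 0.3]
grip_width: 0.548
grip_force: 0.0
```

```bash
python3 - <<'E'
from p import *
c=capture("scene");t=capture("top")
plan((496,419.5,78,1.38))
s,R=cur();p=s["eef_pos"]
im=c["img"].copy();w=s["grip_width"]*85
for d in(0,19,32):
  for sg in(-1,1):
    X=p+R[:,2]*d+R[:,1]*sg*w/2;q=proj(c,[X])[0];print(d,sg,q.round(1));cv2.circle(im,(int(q[0]),int(q[1])),1,(255,0,0),-1)
a=cv2.resize(im[330:480,340:500],None,fx=4,fy=4)[:600]
cv2.imwrite("pics/h1.png",a[:,:,::-1])
E
```

```text
t 3.17 p [494.8 420.2 141.1] psi 1.382 w 46.6 F [-0.4  0.1  0.4] tilt [ 0.001  0.001 -1.   ] q6 -0.86 dotx 1.0
(496, 419.5, 78, 1.38) -> [-0.0031 -0.0014  0.1577] turn z 0.001
0 -1 [436.2 400.6]
0 1 [452.3 432.4]
19 -1 [433.3 404.6]
19 1 [448.9 435.9]
32 -1 [431.4 407.3]
32 1 [446.6 438.1]
```

View pics/h1.png

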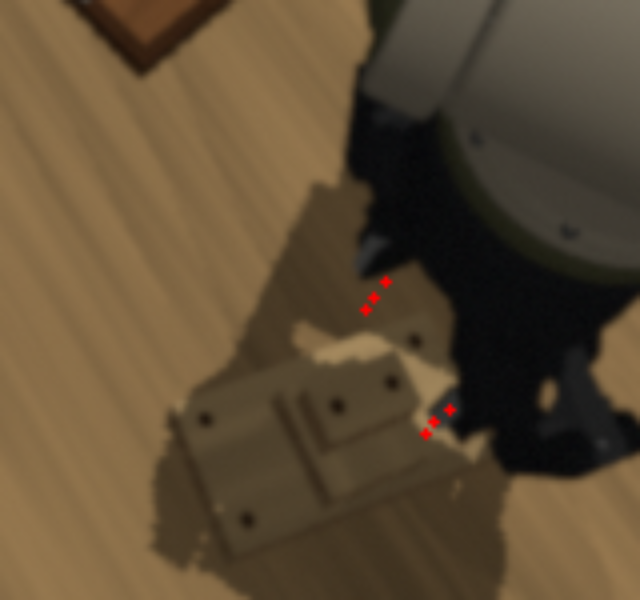

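The gripper hovers over the bar at crop (350,400). The fingertips at crop (365,272) and (434,422) agree with tips about 15–19 mm ahead of the TCP. The grasp is centred, so I'll go down and grip.

jog_arm:
  series: "-0.003 -0.001 0.05 0 0 0 0.1; -0.003 -0.001 0.1 0 0 0 0.1; -0.003 -0.001 0.14 0 0 0 0.1; -0.003 -0.001 0.1575 0 0 0 0.1; -0.003 -0.001 0.1575 0 0 0 0.1; -0.003 -0.001 0.1575 0 0 0 -1; -0.003 -0.001 0.1575 0 0 0 -1; -0.003 -0.001 0.1575 0 0 0 -1; -0.003 -0.001 0.1575 0 0 0 -1; -0.003 -0.001 0.1575 0 0 0 -1; -0.003 -0.001 0.14 0 0 0 -1; -0.003 -0.001 0.1 0 0 0 -1; -0.003 -0.001 0.05 0 0 0 -1; -0.003 -0.001 0 0 0 0 -1; -0.003 -0.001 0 0 0 0 -1; -0.003 -0.001 0 0 0 0 -1"
  grip_force: 30

```text
time_s: 5.18
eef_pos: [496.5, 418.7, 139.7]
ee_rot: [-0.0, 0.095, 0.995, -0.0]
force: [0.1, 0.5, 0.3]
grip_width: 0.001
grip_force: 0.0
```

```bash
python3 - <<'E'
from p import *
plan((521.7,-411.8,140,1.13))
t=capture("top");c=capture("scene")
for im in(t,c):
    print([(r["point"],r["confidence"]) for r in mark_of("bar_blank",im)][:2])
    for r in regions_of("square_blank",im)[:1]:print(fit("square_blank",[im],[r["region"].astype(float)],24,24,(498,420)))
E
```

```text
t 5.17 p [496.5 418.7 139.7] psi 1.38 w 0.0 F [0.1 0.5 0.3] tilt [-0.001 -0.    -1.   ] q6 -0.86 dotx 1.0
(521.7, -411.8, 140, 1.13) -> [-4.5560e-01 -2.0266e+00 -1.0000e-04] turn z 0.1592
[([226.1, 115.1], 0.71)]
(array([499.27653435, 418.15359514,   1.04677612]), np.float64(2.3688710266715383))
[([432.3, 427.3], 0.95), ([257.8, 318.6], 0.29)]
(array([ 4.99183059e+02,  4.20566857e+02, -1.57729545e-01]), np.float64(0.9862745098039215))
```

```bash
python3 - <<'E'
from p import *
c=capture("scene");t=capture("top")
s,R=cur();p=s["eef_pos"]
im=c["img"].copy()
for d in(0,19):
    q=proj(c,[p+R[:,2]*d])[0];cv2.circle(im,(int(q[0]),int(q[1])),1,(255,0,0),-1)
a=cv2.resize(im[340:480,340:480],None,fx=4,fy=4)[:560]
b=cv2.resize(t["img"][190:270,80:140],None,fx=4,fy=4)
o=np.zeros((560,800,3),np.uint8);o[:,:560]=a;o[:320,560:]=b
cv2.imwrite("pics/h2.png",o[:,:,::-1])
E
```

```text
(no output)
```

View pics/h2.png

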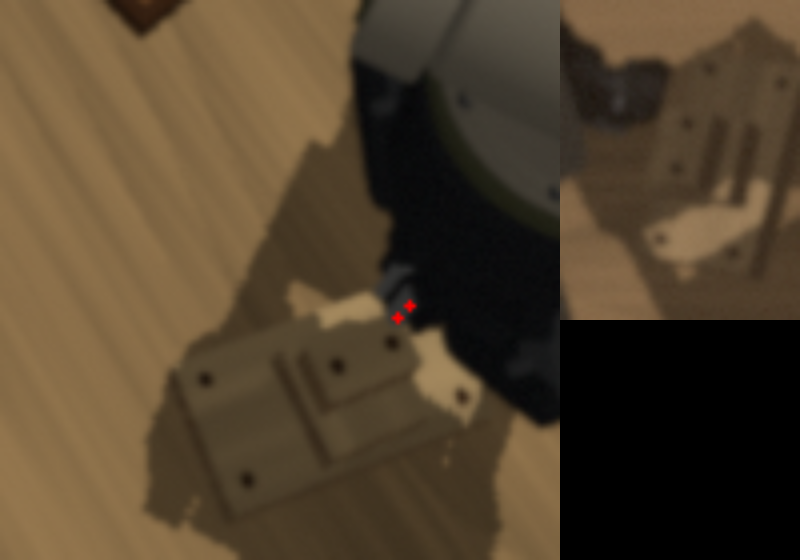

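The bar is unmoved (dots at crop (337,366) and (392,342)). The fingers probably had not closed yet when the lift began. I'll retry and check the grip before lifting.

jog_arm:
  series: "0 0.001 0 0 0 0 0.1; 0 0.001 0 0 0 0 0.1; 0 0.001 0 0 0 0 0.1; 0 0.001 0 0 0 0 0.1; 0 0.001 0 0 0 0 0.1; 0 0.001 0 0 0 0 0.1; 0 0.001 0 0 0 0 0.1; 0 0.001 0 0 0 0 0.1"
  grip_force: 30

```text
time_s: 6.58
eef_pos: [496.8, 419.2, 140.1]
ee_rot: [-0.0, 0.095, 0.995, -0.0]
force: [0.3, -0.5, -0.8]
grip_width: 0.553
grip_force: 0.0
```

jog_arm:
  series: "0 0.001 0.05 0 0 0 0.1; 0 0.001 0.1 0 0 0 0.1; 0 0.001 0.14 0 0 0 0.1; 0 0.001 0.154 0 0 0 0.1; 0 0.001 0.154 0 0 0 -1; 0 0.001 0.154 0 0 0 -1; 0 0.001 0.154 0 0 0 -1; 0 0.001 0.154 0 0 0 -1; 0 0.001 0.154 0 0 0 -1"

```text
time_s: 7.7
eef_pos: [496.9, 419.6, 78.6]
ee_rot: [0.0, 0.095, 0.995, 0.0]
force: [-0.2, 0.6, -0.2]
grip_width: -0.001
grip_force: 0.0
```

```bash
python3 - <<'E'
from p import *
c=capture("scene");t=capture("top")
s,R=cur();p=s["eef_pos"]
o=np.zeros((560,800,3),np.uint8)
for im,k in((c,0),(t,1)):
    i=im["img"].copy()
    for d in(0,19):
        q=proj(im,[p+R[:,2]*d])[0];print(q);i[int(q[1]),int(q[0])]=(255,0,0)
    if k==0:o[:,:400]=cv2.resize(i[370:480,380:480],(400,440))[:440].repeat(1,0) if 0 else cv2.copyMakeBorder(cv2.resize(i[370:480,380:480],(400,440)),0,120,0,0,0)
    else:o[:400,400:]=cv2.resize(i[190:270,70:150],(400,400))
cv2.imwrite("pics/h3.png",o[:,:,::-1])
E
```

```text
[432.90192284 428.24196441]
[430.20011573 431.4596095 ]
[109.57937012 224.74419481]
[113.49545745 226.72919453]
```

View pics/h3.png

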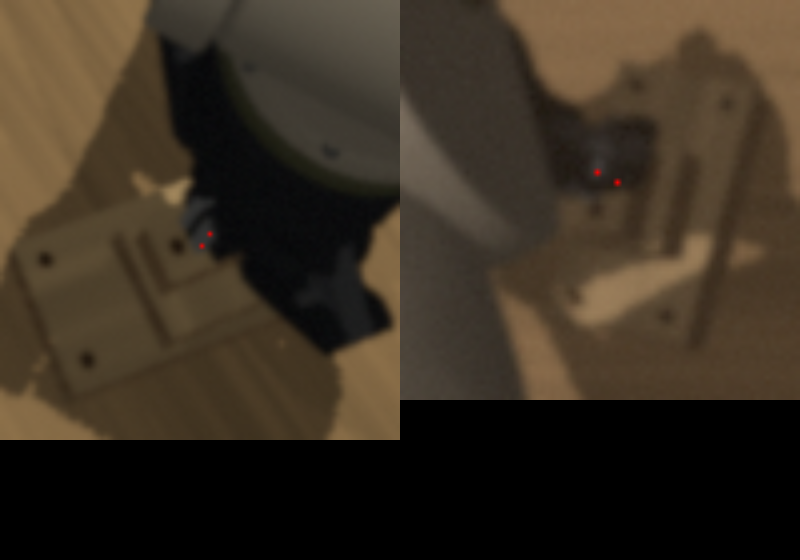

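The closed finger blob sits over the bar's upper dot (top crop (605,157)), and the bar has not moved. The tips must be higher than I modelled, so I'll feel for contact gently.

jog_arm:
  series: "0 0 0.005 0 0 0 -1; 0 0 0.005 0 0 0 -1; 0 0 0.005 0 0 0 -1"

```text
time_s: 8.18
eef_pos: [496.9, 419.6, 76.5]
ee_rot: [-0.0, 0.095, 0.995, -0.0]
force: [0.7, -0.1, -0.2]
grip_width: 0.0
grip_force: 0.0
```

jog_arm:
  series: "0 0 0.005 0 0 0 -1; 0 0 0.005 0 0 0 -1; 0 0 0.005 0 0 0 -1"

```text
time_s: 8.55
eef_pos: [496.9, 419.6, 74.5]
ee_rot: [0.0, 0.095, 0.995, -0.0]
force: [-0.2, -0.5, -0.5]
grip_width: 0.003
grip_force: 0.0
```

```bash
python3 - <<'E'
from p import *
c=capture("scene");t=capture("top")
s,R=cur();p=s["eef_pos"]
o=np.zeros((480,800,3),np.uint8)
def g(i): return np.uint8(255*(i/255.)**0.45)
o[:,:400]=cv2.resize(g(c["img"][390:462,395:455]),(400,480),interpolation=cv2.INTER_CUBIC)
o[:,400:]=cv2.resize(g(t["img"][195:255,95:145]),(400,480),interpolation=cv2.INTER_CUBIC)
for d in(0,19):
  for sg in(-1,1):
    X=p+R[:,2]*d+R[:,0]*sg*11
    q=proj(c,[X])[0];cv2.circle(o,(int((q[0]-395+.5)*6.67),int((q[1]-390+.5)*6.67)),3,(255,0,0),-1)
    q=proj(t,[X])[0];cv2.circle(o,(400+int((q[0]-95+.5)*8),int((q[1]-195+.5)*8)),3,(255,0,0),-1)
cv2.imwrite("pics/h4.png",o[:,:,::-1])
E
```

```text
(no output)
```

View pics/h4.png

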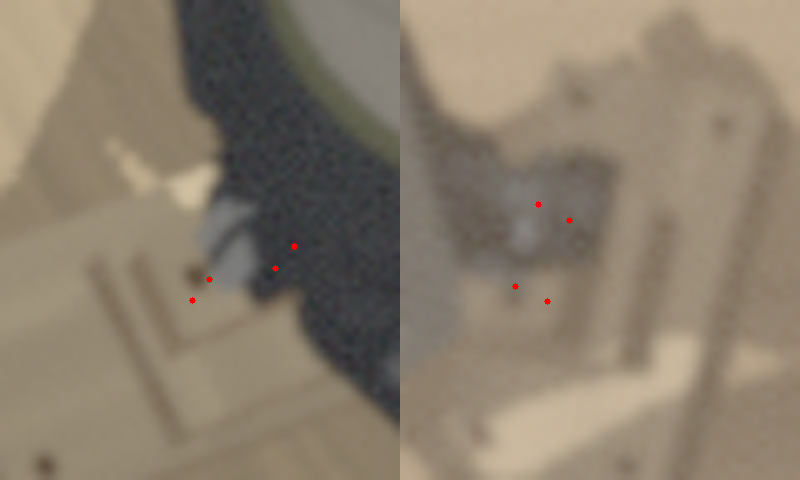

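The pads (scene crop (235,265), top crop (522,210)) appear about 25 mm higher than modelled. I'll keep feeling downward in small steps.

jog_arm:
  series: "0 0 0.005 0 0 0 -1; 0 0 0.01 0 0 0 -1; 0 0 0.01 0 0 0 -1; 0 0 0.01 0 0 0 -1"

```text
time_s: 9.15
eef_pos: [496.9, 419.6, 70.5]
ee_rot: [0.0, 0.095, 0.995, 0.0]
force: [-0.2, 0.8, 0.5]
grip_width: 0.002
grip_force: 0.0
```

jog_arm:
  series: "0 0 0.005 0 0 0 -1; 0 0 0.01 0 0 0 -1; 0 0 0.01 0 0 0 -1; 0 0 0.01 0 0 0 -1"

```text
time_s: 9.65
eef_pos: [497.0, 419.8, 67.9]
ee_rot: [0.0, 0.095, 0.995, 0.0]
force: [-3.8, -2.2, 9.8]
grip_width: 0.004
grip_force: 4.8
```

jog_arm:
  series: "0 0 0.005 0 0 0 -1; 0 0 0.01 0 0 0 -1; 0 0 0.01 0 0 0 -1"

```text
time_s: 10.02
eef_pos: [497.4, 420.1, 67.7]
ee_rot: [0.001, 0.095, 0.995, 0.001]
force: [-12.9, -7.7, 35.1]
grip_width: 0.001
grip_force: 17.4
```

Contact came at TCP z≈68. I'll raise the arm, move clear of the stack and triangulate the fingertips properly.

jog_arm:
  series: "0 0 -0.05 0 0 0 -1; 0 0 -0.1 0 0 0 -1; 0 0 -0.15 0 0 0 -1; 0 -0.15 -0.15 0 0 0 -1; 0 -0.3 -0.15 0 0 0 -1; 0 -0.4 -0.15 0 0 0 -1; 0 -0.5 -0.15 0 0 0 -1; 0 -0.5 -0.15 0 0 0 -1; 0 -0.5 -0.15 0 0 0 -1; 0 -0.5 -0.15 0 0 0 -1"

```text
time_s: 11.28
eef_pos: [459.0, 224.1, 122.4]
ee_rot: [0.0, 0.095, 0.996, 0.0]
force: [-0.4, 0.4, 0.4]
grip_width: -0.001
grip_force: 0.0
```

```bash
python3 - <<'E'
from p import *
c=capture("scene");t=capture("top")
s,R=cur();p=s["eef_pos"];print(p)
o=np.zeros((600,800,3),np.uint8)
def g(i): return np.uint8(255*(i/255.)**0.5)
for im,x0 in((c,0),(t,400)):
    q=proj(im,[p])[0].astype(int);f=8;a,b=q[0]-25,q[1]-37;print(a,b)
    o[:,x0:x0+400]=cv2.resize(g(im["img"][b:b+75,a:a+50]),(400,600),interpolation=cv2.INTER_CUBIC)
    for d in(0,19):
        q=(proj(im,[p+R[:,2]*d])[0]-[a,b]+.5)*f;cv2.circle(o,(x0+int(q[0]),int(q[1])),3,(255,0,0),-1)
    
cv2.imwrite("pics/h5.png",o[:,:,::-1]);np.save("cam.npy",dict(c=c,t=t,p=p,R=R),allow_pickle=True)
E
```

```text
[458.95631656 223.91053471 122.33910037]
357 268
175 202
```

View pics/h5.png

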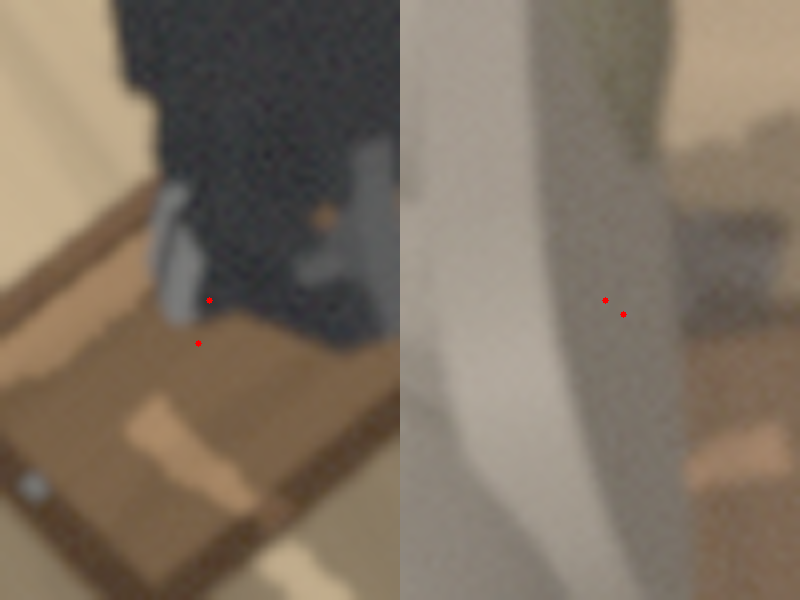

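The view is inconclusive: the pads are at scene crop (185,260–325), and the forearm hides them in the top view. I'll settle it with a test: straddle the bar at 34 mm opening and feel for the square's top.

jog_arm:
  series: "0 0.15 0 0 0 0 -0.2; 0 0.3 0 0 0 0 -0.2; 0 0.45 0 0 0 0 -0.2; 0 0.499 0 0 0 0 -0.2; 0 0.499 0 0 0 0 -0.2; 0 0.499 0 0 0 0 -0.2; 0 0.499 0 0 0 0 -0.2; 0 0.499 0.06 0 0 0 -0.2; 0 0.499 0.1 0 0 0 -0.2; 0 0.499 0.1 0 0 0 -0.2"

```text
time_s: 12.62
eef_pos: [496.4, 418.6, 81.4]
ee_rot: [-0.001, 0.095, 0.995, -0.001]
force: [-0.1, 0.8, -0.3]
grip_width: 0.399
grip_force: 0.0
```

jog_arm:
  series: "0 0 0.01 0 0 0 -0.2; 0 0 0.02 0 0 0 -0.2; 0 0 0.025 0 0 0 -0.2; 0 0 0.025 0 0 0 -0.2"

```text
time_s: 13.12
eef_pos: [496.8, 419.2, 72.5]
ee_rot: [-0.0, 0.095, 0.995, -0.0]
force: [-0.2, 0.5, -0.1]
grip_width: 0.401
grip_force: 0.0
```

jog_arm:
  series: "0 0 0.005 0 0 0 -0.2; 0 0 0.01 0 0 0 -0.2; 0 0 0.01 0 0 0 -0.2"

```text
time_s: 13.5
eef_pos: [496.7, 419.2, 68.3]
ee_rot: [-0.0, 0.095, 0.995, -0.0]
force: [-0.0, 0.4, 0.2]
grip_width: 0.401
grip_force: 0.0
```

jog_arm:
  series: "0 0 0.005 0 0 0 -0.2; 0 0 0.01 0 0 0 -0.2; 0 0 0.015 0 0 0 -0.2; 0 0 0.015 0 0 0 -0.2"

```text
time_s: 14.0
eef_pos: [496.7, 419.2, 62.2]
ee_rot: [-0.0, 0.095, 0.995, -0.0]
force: [0.2, -0.1, 0.6]
grip_width: 0.399
grip_force: 0.0
```

jog_arm:
  series: "0 0 0.005 0 0 0 -0.2; 0 0 0.01 0 0 0 -0.2; 0 0 0.015 0 0 0 -0.2; 0 0 0.015 0 0 0 -0.2; 0 0 0.015 0 0 0 -1; 0 0 0.015 0 0 0 -1; 0 0 0.015 0 0 0 -1; 0 0 0.015 0 0 0 -1; 0 0 0.015 0 0 0 -1; 0 0 0.015 0 0 0 -1"
  grip_force: 30

```text
time_s: 15.25
eef_pos: [496.9, 419.2, 56.7]
ee_rot: [0.0, 0.095, 0.995, 0.0]
force: [0.5, 0.3, 2.3]
grip_width: 0.247
grip_force: 29.6
```

The grip is good: about 21 mm wide at 30 N. So the tips sit about 4 mm above the TCP height. I'll lift and carry the bar.

jog_arm:
  series: "0 0 -0.03 0 0 0 -1; 0 0 -0.1 0 0 0 -1; 0 0 -0.18 0 0 0 -1; 0 0 -0.2 0 0 0 -1; -0.02 -0.1 -0.2 0 0 0.01 -1; -0.05 -0.2 -0.2 0 0 0.02 -1; -0.07 -0.3 -0.2 0 0 0.03 -1; -0.1 -0.4 -0.2 0 0 0.04 -1; -0.12 -0.5 -0.2 0 0 0.05 -1; -0.14 -0.6 -0.2 0 0 0.06 -1; -0.16 -0.7 -0.2 0 0 0.07 -1; -0.18 -0.8 -0.2 0 0 0.08 -1; -0.2 -0.9 -0.2 0 0 0.08 -1; -0.228 -1 -0.2 0 0 0.08 -1; -0.228 -1 -0.2 0 0 0.08 -1"

```text
time_s: 17.12
eef_pos: [510.3, 7.1, 135.8]
ee_rot: [-0.001, 0.159, 0.987, -0.0]
force: [0.2, -0.2, 0.1]
grip_width: 0.252
grip_force: 29.4
```

```bash
python3 - <<'E'
from p import *
plan((521.7,-411.8,130,1.13),(521.7,-411.8,60,1.13))
t=capture("top");c=capture("scene")
for im in (t,c):
    for r in regions_of("square_blank",im)[:1]:print(r["confidence"],fit("square_blank",[im],[r["region"].astype(float)],24,24,(498,420)))
    for r in regions_of("base_blank",im)[:1]:
        ig=np.any([q["region"] for q in regions_of("square_blank",im)[:1]],axis=0)
        print(r["confidence"],fit("base_blank",[im],[r["region"].astype(float)],0,24,(499,419),[ig]))
E
```

```text
t 17.12 p [510.3   7.1 135.8] psi 1.251 w 21.4 F [ 0.2 -0.2  0.1] tilt [-0.001  0.    -1.   ] q6 -1.47 dotx 1.0
(521.7, -411.8, 130, 1.13) -> [-0.3565 -0.9851  0.0144] turn z 0.077
(521.7, -411.8, 60, 1.13) -> [-0.3567 -0.985   0.1894] turn z 0.077
0.62 (array([ 4.97076577e+02,  4.25430540e+02, -1.84713214e-01]), np.float64(0.057774904833728366))
0.61 (array([499.41174027, 421.63907511,   2.93005527]), np.float64(0.1002389547002898))
0.64 (array([ 4.98705555e+02,  4.20202508e+02, -1.78421722e-01]), np.float64(0.06639132248644139))
0.68 (array([500.06744711, 415.96722017,   2.93784255]), np.float64(0.101010101010101))
```

jog_arm:
  series: "-0.03 -0.1 0 0 0 0.01 -1; -0.07 -0.2 0 0 0 0.02 -1; -0.11 -0.3 0 0 0 0.03 -1; -0.15 -0.4 0 0 0 0.04 -1; -0.18 -0.5 0 0 0 0.05 -1; -0.22 -0.6 0 0 0 0.06 -1; -0.25 -0.7 0 0 0 0.07 -1; -0.29 -0.8 0 0 0 0.077 -1; -0.33 -0.9 0.03 0 0 0.077 -1; -0.3565 -0.985 0.1 0 0 0.077 -1; -0.3565 -0.985 0.18 0 0 0.077 -1; -0.3565 -0.985 0.2 0 0 0.077 -1; -0.3565 -0.985 0.2 0 0 0.077 -1; -0.3565 -0.985 0.2 0 0 0.077 -1"

```text
time_s: 19.27
eef_pos: [524.2, -409.7, 58.2]
ee_rot: [0.001, 0.217, 0.976, -0.001]
force: [0.5, -0.2, -1.1]
grip_width: 0.249
grip_force: 29.4
```

```bash
cat > v.py <<'E'
import sys
from p import *
# compare held blank vs expected pose in each camera
n,nest=sys.argv[1],sys.argv[2];dz=float(sys.argv[3])  # blank bottom = TCP z + dz
s,R=cur();p=s["eef_pos"]
o=np.zeros((600,800,3),np.uint8)
for k,cn in enumerate(("top","scene")):
    c=capture(cn);i=cv2.resize(c["img"],None,fx=6,fy=6,interpolation=cv2.INTER_CUBIC);i=np.uint8(255*(i/255.)**.6)
    psi=np.arctan2(R[1,1],R[0,1])
    q=proj(c,outline(n,p[0],p[1],psi-np.pi/2,p[2]+dz,24))
    m=len(q)//2
    for z in(0,1):cv2.polylines(i,[np.int32((q[z*m:(z+1)*m]+.5)*6)],True,(255,0,0),1)
    a=q.mean(0)*6;x=int(np.clip(a[0]-200,0,3840-400));y=int(np.clip(a[1]-300,0,2880-600))
    o[:,k*400:k*400+400]=i[y:y+600,x:x+400]
    for l in(n,nest):
        z,h=(0,14) if "nest" in l else (p[2]+dz,24)
        rs=[r for r in regions_of(l,c) if np.hypot(*(np.array(r["point"])-proj(c,[[p[0],p[1],z+12]])[0][::-1]))<20]
        if rs:
            v,f=fit(l,[c],[rs[0]["region"].astype(float)],z,h,p[:2]);print(cn,l,v.round(2),round(f,3))
cv2.imwrite(f"pics/v_{n}.png",o[:,:,::-1])
plan()
E
python3 v.py bar_blank bar_nest -8.7
```

```text
top bar_nest [ 532.29 -396.64    2.08] 3.032
scene bar_blank [ 526.07 -412.1     2.62] 1.062
scene bar_nest [ 521.04 -415.91    2.73] 0.061
t 19.57 p [ 523.6 -409.7   56.9] psi 1.134 w 21.1 F [-0.3 -0.1  0. ] tilt [ 0. -0. -1.] q6 -1.97 dotx 1.0
```

View pics/v_bar_blank.png

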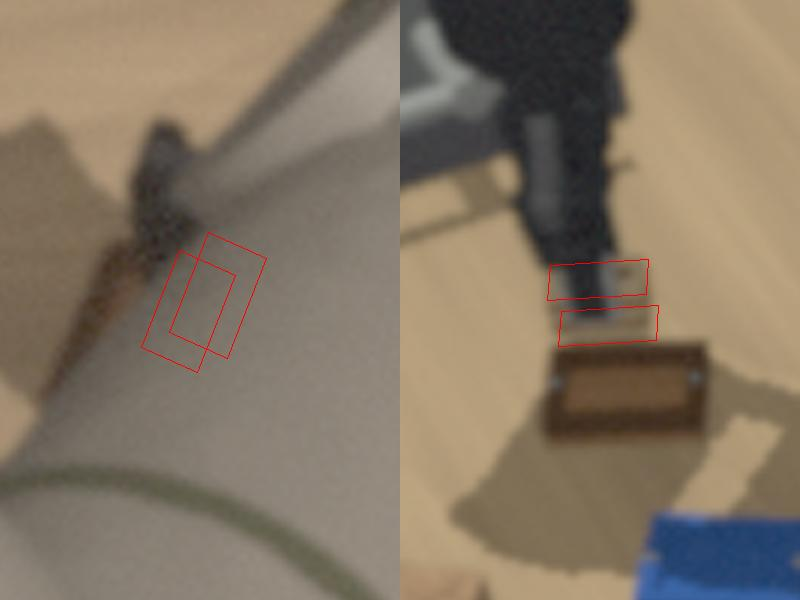

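In the scene view the held bar (crop 550–650, 268–330) matches the projected outline. The nest sits at crop (627,390). I'll centre the bar and go down to just above the fence.

```bash
python3 - <<'E'
from p import *
plan((521.5,-412.5,26,1.13))
E
```

```text
t 19.57 p [ 523.6 -409.7   56.9] psi 1.134 w 21.1 F [-0.3 -0.1  0. ] tilt [ 0. -0. -1.] q6 -1.97 dotx 1.0
(521.5, -412.5, 26, 1.13) -> [ 0.0017 -0.0086  0.0773] turn z 0.0023
```

jog_arm:
  series: "0.002 -0.0085 0.02 0 0 0.002 -1; 0.002 -0.0085 0.05 0 0 0.002 -1; 0.002 -0.0085 0.075 0 0 0.002 -1; 0.002 -0.0085 0.077 0 0 0.002 -1; 0.002 -0.0085 0.077 0 0 0.002 -1"

```text
time_s: 20.2
eef_pos: [521.4, -412.4, 25.8]
ee_rot: [0.0, 0.218, 0.976, -0.0]
force: [0.3, 0.1, 0.3]
grip_width: 0.249
grip_force: 29.4
```

```bash
python3 v.py bar_blank bar_nest -8.7
```

```text
top bar_nest [ 529.19 -398.71    2.12] 5.32
t 20.5 p [ 521.4 -412.4   26. ] psi 1.13 w 21.3 F [ 1.   0.1 -0.2] tilt [ 0. -0. -1.] q6 -1.98 dotx 1.0
```

View pics/v_bar_blank.png

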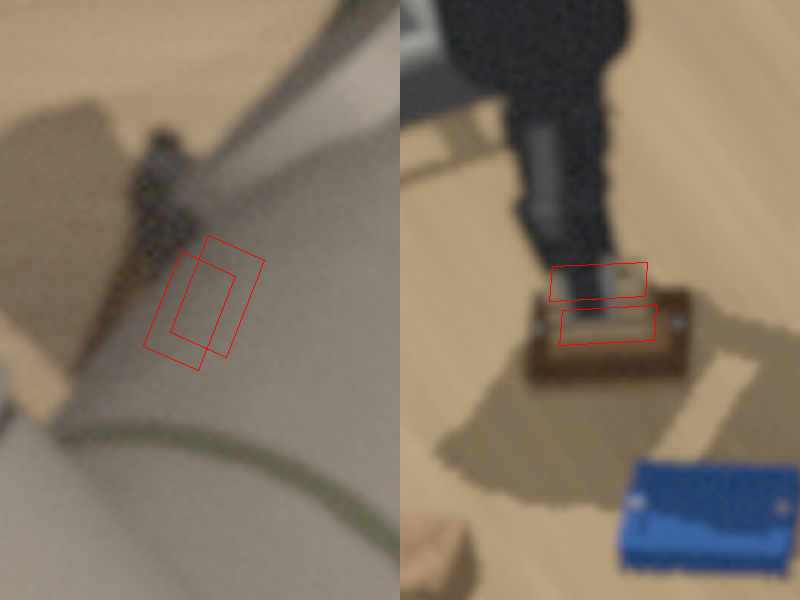

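The bar is centred over the nest: bar cols 548–652, nest cols 530–690 in the scene crop. I'll descend with force checks.

jog_arm:
  series: "0 0 0.01 0 0 0 -1; 0 0 0.02 0 0 0 -1; 0 0 0.025 0 0 0 -1; 0 0 0.025 0 0 0 -1"

```text
time_s: 21.0
eef_pos: [521.2, -412.3, 15.4]
ee_rot: [-0.0, 0.218, 0.976, 0.0]
force: [-0.2, 0.1, 0.6]
grip_width: 0.248
grip_force: 29.4
```

jog_arm:
  series: "0 0 0.003 0 0 0 -1; 0 0 0.006 0 0 0 -1; 0 0 0.006 0 0 0 -1"

```text
time_s: 21.38
eef_pos: [521.4, -412.5, 14.6]
ee_rot: [0.0, 0.218, 0.976, -0.0]
force: [-2.9, 1.7, 9.0]
grip_width: 0.25
grip_force: 30.4
```

Contact came exactly at the predicted height (14.7). I'll release and lift.

jog_arm:
  series: "0 0 -0.002 0 0 0 -0.2; 0 0 -0.002 0 0 0 -0.2; 0 0 -0.002 0 0 0 -0.2; 0 0 -0.002 0 0 0 -0.2; 0 0 -0.03 0 0 0 0; 0 0 -0.08 0 0 0 0.2; 0 0 -0.15 0 0 0 0.4; 0 0 -0.25 0 0 0 0.4; 0 0 -0.3 0 0 0 0.4; 0 0.1 -0.3 0 0 -0.05 0.4; 0 0.2 -0.3 0 0 -0.05 0.4; 0 0.35 -0.3 0 0 -0.05 0.4; 0 0.5 -0.3 0 0 -0.05 0.4; 0 0.65 -0.3 0 0 -0.05 0.4; 0 0.8 -0.3 0 0 -0.05 0.4; 0 0.9 -0.3 0 0 -0.05 0.4; 0 0.9 -0.3 0 0 -0.05 0.4"

```text
time_s: 23.5
eef_pos: [675.7, -83.9, 134.8]
ee_rot: [0.001, 0.178, 0.984, 0.0]
force: [-0.1, 0.4, 1.0]
grip_width: 0.7
grip_force: 0.0
```

```bash
python3 - <<'E'
from p import *
for n in("top","scene"):
    c=capture(n)
    for l,z,h in(("bar_blank",6,24),("bar_nest",0,14)):
        rs=[r for r in regions_of(l,c) if np.hypot(*(np.array(r["point"])-proj(c,[[521,-412,10]])[0][::-1]))<20]
        if rs:print(n,l,fit(l,[c],[rs[0]["region"].astype(float)],z,h,(521,-412)))
plan((497.9,422.8,110,1.39),(497.9,422.8,40,1.39))
E
```

```text
top bar_blank (array([ 522.31556894, -409.98940444,    2.7084058 ]), np.float64(0.10523663280573274))
top bar_nest (array([ 521.31524479, -408.09744729,    2.6650723 ]), np.float64(0.5830689122121877))
scene bar_blank (array([ 519.68093608, -411.95554004,    1.31094429]), np.float64(2.4272331154684093))
scene bar_nest (array([ 521.71456041, -414.72982265,    2.74244124]), np.float64(1.533846627656298))
t 23.8 p [674.5 -88.  133.7] psi 1.207 w 59.7 F [ 0.8 -0.8  0.5] tilt [ 0. -0. -1.] q6 -1.51 dotx 1.0
(497.9, 422.8, 110, 1.39) -> [0.8667 1.0364 0.059 ] turn z -0.1164
(497.9, 422.8, 40, 1.39) -> [0.8668 1.0364 0.234 ] turn z -0.1164
```

The top camera puts the bar inside its nest, within 2 mm of centre. Next is the square.

jog_arm:
  series: "0.1 0.12 0 0 0 -0.02 0.4; 0.2 0.24 0 0 0 -0.04 0.4; 0.3 0.36 0 0 0 -0.06 0.4; 0.4 0.48 0 0 0 -0.08 0.4; 0.5 0.6 0 0 0 -0.1 0.4; 0.6 0.72 0 0 0 -0.116 0.4; 0.7 0.84 0 0 0 -0.116 0.4; 0.8 0.96 0 0 0 -0.116 0.4; 0.866 1 0.03 0 0 -0.116 0.4; 0.866 1 0.06 0 0 -0.116 0.4; 0.866 1 0.06 0 0 -0.116 0.4"

```text
time_s: 25.18
eef_pos: [492.8, 408.7, 108.4]
ee_rot: [-0.001, 0.09, 0.996, -0.001]
force: [-0.0, -1.0, 0.6]
grip_width: 0.699
grip_force: 0.0
```

```bash
python3 - <<'E'
from p import *
plan((497.9,422.3,30,1.39))
E
```

```text
t 25.18 p [492.8 408.7 108.4] psi 1.39 w 59.4 F [-0.  -1.   0.6] tilt [-0.001 -0.001 -1.   ] q6 -0.88 dotx 1.0
(497.9, 422.3, 30, 1.39) -> [-0.0065  0.036   0.196 ] turn z -0.0001
```

jog_arm:
  series: "-0.006 0.036 0.03 0 0 0 0.4; -0.006 0.036 0.1 0 0 0 0.4; -0.006 0.036 0.15 0 0 0 0.4; -0.006 0.036 0.18 0 0 0 0.4; -0.006 0.036 0.197 0 0 0 0.4; -0.006 0.036 0.197 0 0 0 0.4; -0.006 0.036 0.197 0 0 0 -1; -0.006 0.036 0.197 0 0 0 -1; -0.006 0.036 0.197 0 0 0 -1; -0.006 0.036 0.197 0 0 0 -1; -0.006 0.036 0.197 0 0 0 -1; -0.006 0.036 0.197 0 0 0 -1"
  grip_force: 30

```text
time_s: 26.68
eef_pos: [497.9, 424.1, 31.5]
ee_rot: [0.001, 0.09, 0.996, 0.001]
force: [-0.8, -0.0, 5.6]
grip_width: 0.512
grip_force: 31.5
```

jog_arm:
  series: "0 0 -0.03 0 0 0 -1; 0 0 -0.1 0 0 0 -1; 0 0 -0.18 0 0 0 -1; 0 0 -0.2 0 0 0 -1; 0 -0.1 -0.2 0 0 0 -1; 0 -0.2 -0.2 0 0 -0.03 -1; 0 -0.3 -0.2 0 0 -0.06 -1; 0 -0.4 -0.2 0 0 -0.1 -1; 0 -0.5 -0.2 0 0 -0.14 -1; 0 -0.6 -0.2 0 0 -0.18 -1; 0 -0.7 -0.2 0 0 -0.22 -1; 0 -0.8 -0.2 0 0 -0.26 -1; -0.1 -0.9 -0.2 0 0 -0.3 -1; -0.2 -1 -0.2 0 0 -0.34 -1; -0.3 -1 -0.2 0 0 -0.348 -1; -0.3 -1 -0.2 0 0 -0.348 -1; -0.3 -1 -0.2 0 0 -0.348 -1"

```text
time_s: 28.8
eef_pos: [543.0, 9.1, 109.7]
ee_rot: [-0.001, -0.183, 0.983, 0.0]
force: [-0.2, 0.3, 0.3]
grip_width: 0.505
grip_force: 30.8
```

```bash
python3 - <<'E'
from p import *
plan((642.6,-161.2,90,1.936),(642.6,-161.2,40,1.936))
t=capture("top");c=capture("scene")
for im in (t,c):
    for n in("base_blank",):
      for r in regions_of(n,im)[:1]:print(n,r["confidence"],fit(n,[im],[r["region"].astype(float)],0,24,(499,419)))
E
```

```text
t 28.8 p [543.    9.1 109.7] psi 1.938 w 43.0 F [-0.2  0.3  0.3] tilt [-0.002  0.    -1.   ] q6 -2.14 dotx 1.0
(642.6, -161.2, 90, 1.936) -> [-0.0797 -0.4869  0.0485] turn z 0.0012
(642.6, -161.2, 40, 1.936) -> [-0.0799 -0.487   0.1735] turn z 0.0012
base_blank 0.64 (array([497.68407576, 421.5102033 ,   2.927886  ]), np.float64(0.061227301338463914))
base_blank 0.86 (array([500.47781723, 416.15281287,   2.93740977]), np.float64(0.023161037651711968))
```

jog_arm:
  series: "-0.02 -0.1 0 0 0 0 -1; -0.04 -0.2 0 0 0 0 -1; -0.06 -0.3 0 0 0 0 -1; -0.07 -0.4 0.03 0 0 0 -1; -0.08 -0.487 0.1 0 0 0 -1; -0.08 -0.487 0.17 0 0 0 -1; -0.08 -0.487 0.19 0 0 0 -1; -0.08 -0.487 0.19 0 0 0 -1; -0.08 -0.487 0.19 0 0 0 -1"

```text
time_s: 30.12
eef_pos: [644.3, -161.4, 36.1]
ee_rot: [0.001, -0.183, 0.983, -0.001]
force: [0.2, -0.5, -0.3]
grip_width: 0.509
grip_force: 30.8
```

```bash
python3 v.py square_blank square_nest -7.5
```

```text
scene square_blank [ 6.5612e+02 -1.6341e+02 -1.8000e-01] 0.701
t 30.43 p [ 643.8 -161.6   34.9] psi 1.938 w 43.3 F [-0.6 -1.   0.3] tilt [ 0. -0. -1.] q6 -2.36 dotx 1.0
```

View pics/v_square_blank.png

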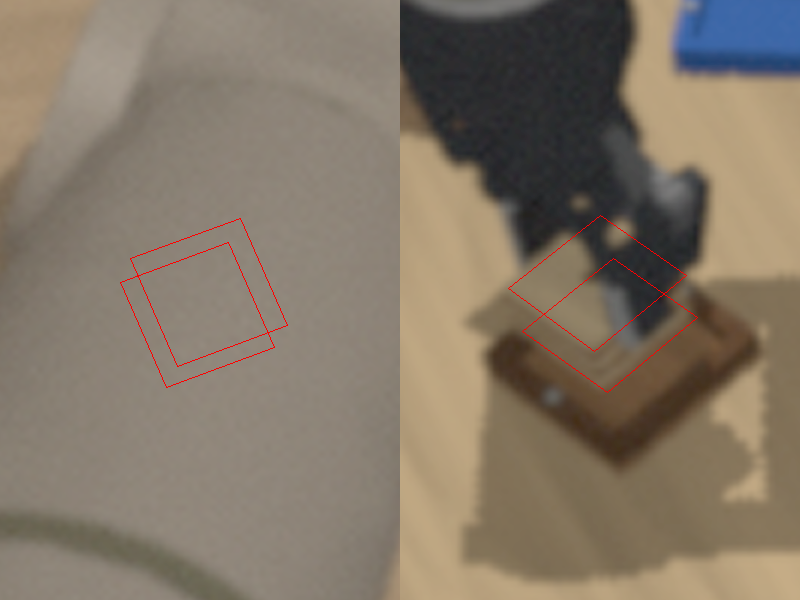

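In the scene view the square (corner at crop (598,378)) hangs over the nest, whose centre is about (622,350) and which reaches down to (620,468). I'll nudge x by −1 mm and lower.

jog_arm:
  series: "0.003 0 0.01 0 0 0 -1; 0.003 0 0.025 0 0 0 -1; 0.003 0 0.04 0 0 0 -1; 0.003 0 0.05 0 0 0 -1; 0.003 0 0.05 0 0 0 -1"

```text
time_s: 31.05
eef_pos: [642.5, -162.0, 14.2]
ee_rot: [-0.0, -0.182, 0.983, 0.0]
force: [0.4, -0.3, -1.3]
grip_width: 0.507
grip_force: 30.8
```

jog_arm:
  series: "0 0 0.003 0 0 0 -1; 0 0 0.006 0 0 0 -1; 0 0 0.006 0 0 0 -1"

```text
time_s: 31.42
eef_pos: [642.7, -162.1, 13.5]
ee_rot: [0.0, -0.182, 0.983, -0.0]
force: [-4.2, 1.0, 9.0]
grip_width: 0.505
grip_force: 31.8
```

jog_arm:
  series: "0 0 -0.002 0 0 0 0.4; 0 0 -0.002 0 0 0 0.4; 0 0 -0.002 0 0 0 0.4; 0 0 -0.002 0 0 0 0.4; 0 0 -0.03 0 0 0 0.4; 0 0 -0.1 0 0 0 0.6; 0 0 -0.18 0 0 0 0.8; 0 0 -0.25 0 0 0 1; 0.05 0.15 -0.25 0 0 0.05 1; 0.1 0.3 -0.25 0 0 0.1 1; 0.15 0.45 -0.25 0 0 0.2 1; 0.15 0.6 -0.25 0 0 0.3 1; 0.15 0.7 -0.25 0 0 0.36 1; 0.15 0.8 -0.25 0 0 0.366 1; 0.15 0.9 -0.25 0 0 0.366 1; 0.15 0.95 -0.25 0 0 0.366 1; 0.15 0.95 -0.25 0 0 0.366 1"

```text
time_s: 33.55
eef_pos: [450.1, 172.0, 112.8]
ee_rot: [0.001, 0.103, 0.995, 0.0]
force: [0.5, -0.1, 0.1]
grip_width: 0.999
grip_force: 0.0
```

```bash
python3 - <<'E'
from p import *
for n in("top","scene"):
    c=capture(n)
    for l,z,h in(("square_blank",6,24),("square_nest",0,14)):
        rs=[r for r in regions_of(l,c) if np.hypot(*(np.array(r["point"])-proj(c,[[642,-162,10]])[0][::-1]))<20]
        if rs:print(n,l,fit(l,[c],[rs[0]["region"].astype(float)],z,h,(642,-162)))
plan((499.3,418.6,90,1.362),(499.3,418.6,4,1.362))
E
```

```text
top square_blank (array([ 6.44158555e+02, -1.61947238e+02,  4.01985058e-01]), np.float64(0.10324698686814175))
top square_nest (array([ 6.41305144e+02, -1.58273112e+02,  3.76248492e-01]), np.float64(1.2260866013071898))
scene square_blank (array([ 6.44612235e+02, -1.65756463e+02,  4.09885379e-01]), np.float64(0.04285191688615745))
scene square_nest (array([ 6.41846216e+02, -1.62442983e+02,  3.44492599e-01]), np.float64(0.8738788248863558))
t 33.85 p [450.6 170.5 112.2] psi 1.362 w 85.0 F [-0.7 -0.4 -0.5] tilt [ 0. -0. -1.] q6 -1.24 dotx 1.0
(499.3, 418.6, 90, 1.362) -> [0.0098 0.6321 0.0554] turn z -0.0002
(499.3, 418.6, 4, 1.362) -> [0.0098 0.6321 0.2704] turn z -0.0002
```

The square is seated, within about 3.5 mm of centre, inside the 6 mm clearance. Next is the base blank.

jog_arm:
  series: "0.002 0.12 0 0 0 0 1; 0.004 0.25 0 0 0 0 1; 0.006 0.38 0 0 0 0 1; 0.01 0.5 0 0 0 0 1; 0.01 0.6 0.05 0 0 0 1; 0.01 0.632 0.12 0 0 0 1; 0.01 0.632 0.2 0 0 0 1; 0.01 0.632 0.25 0 0 0 1; 0.01 0.632 0.27 0 0 0 1; 0.01 0.632 0.27 0 0 0 1; 0.01 0.632 0.27 0 0 0 1; 0.01 0.632 0.27 0 0 0 1"

```text
time_s: 35.35
eef_pos: [499.0, 419.5, 5.0]
ee_rot: [0.001, 0.104, 0.995, 0.0]
force: [-0.3, -0.0, -0.6]
grip_width: 0.998
grip_force: 0.0
```

jog_arm:
  series: "0 0 0 0 0 0 -1; 0 0 0 0 0 0 -1; 0 0 0 0 0 0 -1; 0 0 0 0 0 0 -1; 0 0 0 0 0 0 -1; 0 0 0 0 0 0 -1; 0 0 0 0 0 0 -1"
  grip_force: 50

```text
time_s: 36.22
eef_pos: [498.8, 419.5, 4.8]
ee_rot: [0.0, 0.104, 0.995, 0.0]
force: [-1.0, -0.8, 4.8]
grip_width: 0.688
grip_force: 54.8
```

jog_arm:
  series: "0 0 -0.02 0 0 0 -1; 0 0 -0.06 0 0 0 -1; 0 0 -0.12 0 0 0 -1; 0 0 -0.17 0 0 0 -1; 0 -0.06 -0.17 0 0 -0.04 -1; 0.02 -0.14 -0.17 0 0 -0.08 -1; 0.04 -0.22 -0.17 0 0 -0.12 -1; 0.06 -0.3 -0.17 0 0 -0.16 -1; 0.08 -0.4 -0.17 0 0 -0.2 -1; 0.1 -0.5 -0.17 0 0 -0.2426 -1; 0.1 -0.5 -0.17 0 0 -0.2426 -1; 0.1 -0.5 -0.17 0 0 -0.2426 -1; 0.1 -0.5 -0.17 0 0 -0.2426 -1"

```text
time_s: 37.85
eef_pos: [418.5, 232.5, 72.3]
ee_rot: [0.0, -0.087, 0.996, 0.0]
force: [-0.4, 0.8, -1.5]
grip_width: 0.688
grip_force: 54.1
```

```bash
python3 - <<'E'
from p import *
plan((409.5,194,40,1.743))
E
```

```text
t 37.85 p [418.5 232.5  72.3] psi 1.744 w 58.5 F [-0.4  0.8 -1.5] tilt [ 0.001  0.    -1.   ] q6 -1.48 dotx 1.0
(409.5, 194, 40, 1.743) -> [ 0.0389 -0.091   0.0808] turn z 0.0008
```

jog_arm:
  series: "0.015 -0.03 0 0 0 0 -1; 0.03 -0.07 0.02 0 0 0 -1; 0.039 -0.091 0.05 0 0 0 -1; 0.039 -0.091 0.09 0 0 0 -1; 0.039 -0.091 0.095 0 0 0 -1; 0.039 -0.091 0.095 0 0 0 -1"

```text
time_s: 38.6
eef_pos: [409.0, 193.2, 34.0]
ee_rot: [-0.0, -0.086, 0.996, -0.0]
force: [0.5, -0.6, -2.0]
grip_width: 0.685
grip_force: 54.1
```

```bash
python3 v.py base_blank base_nest -4.8
```

```text
scene base_blank [4.1346e+02 1.8937e+02 2.5000e-01] 0.52
t 38.9 p [409.1 193.4  34.4] psi 1.744 w 58.3 F [-0.9  0.1 -1.9] tilt [ 0.001  0.    -1.   ] q6 -1.56 dotx 1.0
```

View pics/v_base_blank.png

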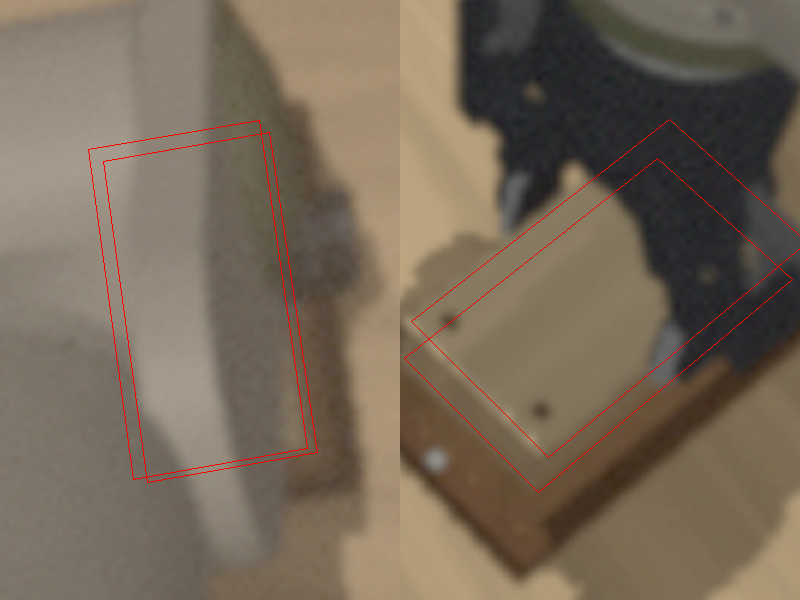

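The base blank (near corner at crop (545,465)) matches its projected outline to about 1 px, so I'll lower it.

jog_arm:
  series: "0 0 0.01 0 0 0 -1; 0 0 0.03 0 0 0 -1; 0 0 0.045 0 0 0 -1; 0 0 0.056 0 0 0 -1; 0 0 0.056 0 0 0 -1"

```text
time_s: 39.52
eef_pos: [408.9, 193.3, 11.4]
ee_rot: [-0.0, -0.086, 0.996, -0.0]
force: [-0.4, -0.5, -1.6]
grip_width: 0.688
grip_force: 54.2
```

jog_arm:
  series: "0 0 0.003 0 0 0 -1; 0 0 0.006 0 0 0 -1; 0 0 0.006 0 0 0 -1"

```text
time_s: 39.9
eef_pos: [409.2, 193.4, 10.7]
ee_rot: [0.0, -0.087, 0.996, -0.0]
force: [-5.9, -1.3, 18.4]
grip_width: 0.685
grip_force: 56.4
```

jog_arm:
  series: "0 0 -0.002 0 0 0 1; 0 0 -0.002 0 0 0 1; 0 0 -0.002 0 0 0 1; 0 0 -0.002 0 0 0 1; 0 0 -0.03 0 0 0 1; 0 0 -0.1 0 0 0 1; 0 0 -0.2 0 0 0 1; 0 0 -0.25 0 0 0 1; 0 -0.15 -0.25 0 0 0.05 0.7; 0 -0.3 -0.25 0 0 0.1 0.65; 0 -0.45 -0.25 0 0 0.11 0.65; 0 -0.6 -0.25 0 0 0.11 0.65; 0 -0.75 -0.25 0 0 0.11 0.65; 0 -0.9 -0.25 0 0 0.11 0.65; 0.16 -0.97 -0.25 0 0 0.11 0.65; 0.16 -0.97 -0.25 0 0 0.11 0.65; 0.16 -0.97 -0.25 0 0 0.11 0.65"

```text
time_s: 42.02
eef_pos: [412.9, -200.0, 110.0]
ee_rot: [0.0, 0.0, 1.0, -0.0]
force: [0.1, 0.6, -0.0]
grip_width: 0.831
grip_force: 0.0
```

```bash
python3 - <<'E'
from p import *
for n in("top","scene"):
    c=capture(n)
    for l,z,h in(("base_blank",6,24),("base_nest",0,14)):
        rs=[r for r in regions_of(l,c) if np.hypot(*(np.array(r["point"])-proj(c,[[409,193,10]])[0][::-1]))<30]
        if rs:print(n,l,fit(l,[c],[rs[0]["region"].astype(float)],z,h,(409,193)))
plan((412.7,-205.5,90,1.571),(412.7,-205.5,30.5,1.571))
E
```

```text
top base_blank (array([4.09921499e+02, 1.95231738e+02, 1.90940829e-01]), np.float64(0.21242015219685603))
top base_nest (array([4.10228525e+02, 1.94851818e+02, 1.75298498e-01]), np.float64(2.375304842507752))
scene base_blank (array([4.10083144e+02, 1.91065839e+02, 1.78517105e-01]), np.float64(0.027414185427257324))
scene base_nest (array([4.09659546e+02, 1.91333788e+02, 1.71027144e-01]), np.float64(1.8245812908496732))
t 42.33 p [ 413.3 -199.3  109.4] psi 1.572 w 70.1 F [ 0.   0.9 -1.1] tilt [ 0. -0. -1.] q6 -2.28 dotx 1.0
(412.7, -205.5, 90, 1.571) -> [ 0.0015 -0.0155  0.0484] turn z 0.001
(412.7, -205.5, 30.5, 1.571) -> [ 0.0015 -0.0155  0.1971] turn z 0.001
```

The base is seated almost exactly on centre. Next is the small disc.

jog_arm:
  series: "0.0015 -0.0155 0.03 0 0 0 0.65; 0.0015 -0.0155 0.1 0 0 0 0.65; 0.0015 -0.0155 0.16 0 0 0 0.65; 0.0015 -0.0155 0.19 0 0 0 0.65; 0.0015 -0.0155 0.197 0 0 0 0.65; 0.0015 -0.0155 0.197 0 0 0 0.65; 0.0015 -0.0155 0.197 0 0 0 -1; 0.0015 -0.0155 0.197 0 0 0 -1; 0.0015 -0.0155 0.197 0 0 0 -1; 0.0015 -0.0155 0.197 0 0 0 -1; 0.0015 -0.0155 0.197 0 0 0 -1; 0.0015 -0.0155 0.197 0 0 0 -1; 0.0015 -0.0155 0.197 0 0 0 -1"
  grip_force: 30

```text
time_s: 43.95
eef_pos: [412.5, -206.4, 31.3]
ee_rot: [0.0, -0.0, 1.0, -0.0]
force: [-1.6, 1.3, 6.0]
grip_width: 0.526
grip_force: 29.8
```

jog_arm:
  series: "0 0 -0.03 0 0 0 -1; 0 0 -0.1 0 0 0 -1; 0 0 -0.15 0 0 0 -1; 0 0.03 -0.15 0 0 0 -1; -0.02 0.1 -0.15 0 0 0 -1; -0.04 0.2 -0.15 0 0 0 -1; -0.06 0.3 -0.15 0 0 0 -1; -0.08 0.4 -0.15 0 0 0 -1; -0.1 0.5 -0.1 0 0 0 -1; -0.124 0.5585 -0.05 0 0 0 -1; -0.124 0.5585 -0.01 0 0 0 -1; -0.124 0.5585 -0.01 0 0 0 -1; -0.124 0.5585 -0.01 0 0 0 -1; -0.124 0.5585 -0.01 0 0 0 -1"

```text
time_s: 45.7
eef_pos: [461.9, 17.1, 35.1]
ee_rot: [0.001, 0.0, 1.0, -0.0]
force: [0.4, 0.4, 0.3]
grip_width: 0.517
grip_force: 30.8
```

```bash
python3 v.py small_disc small_round_nest -7.3
python3 - <<'E'
from p import *
for n in("top","scene"):
    c=capture(n)
    for r in regions_of("big_disc",c)[:1]:print(n,r["confidence"],fit("big_disc",[c],[r["region"].astype(float)],0,24,(416,-206)))
plan((462.2,17,14,1.571))
E
```

```text
scene small_disc [4.6526e+02 9.2300e+00 9.0000e-02] 1.291
scene small_round_nest [4.6271e+02 1.4230e+01 1.2000e-01] 0.869
t 46.0 p [461.8  17.2  34.6] psi 1.571 w 44.3 F [0.8 0.3 0.3] tilt [ 0. -0. -1.] q6 -1.79 dotx 1.0
top 0.95 (array([ 4.16577729e+02, -2.03924819e+02,  2.38269971e-02]), np.float64(0.07299997508533274))
scene 0.65 (array([ 4.16807319e+02, -2.10248298e+02,  1.25998401e-01]), np.float64(0.16980189666227938))
t 46.2 p [461.7  17.3  34.5] psi 1.571 w 44.4 F [-0.2 -0.7 -0.4] tilt [ 0. -0. -1.] q6 -1.79 dotx 1.0
(462.2, 17, 14, 1.571) -> [-0.0012 -0.0008  0.0513] turn z 0.0
```

View pics/v_small_disc.png

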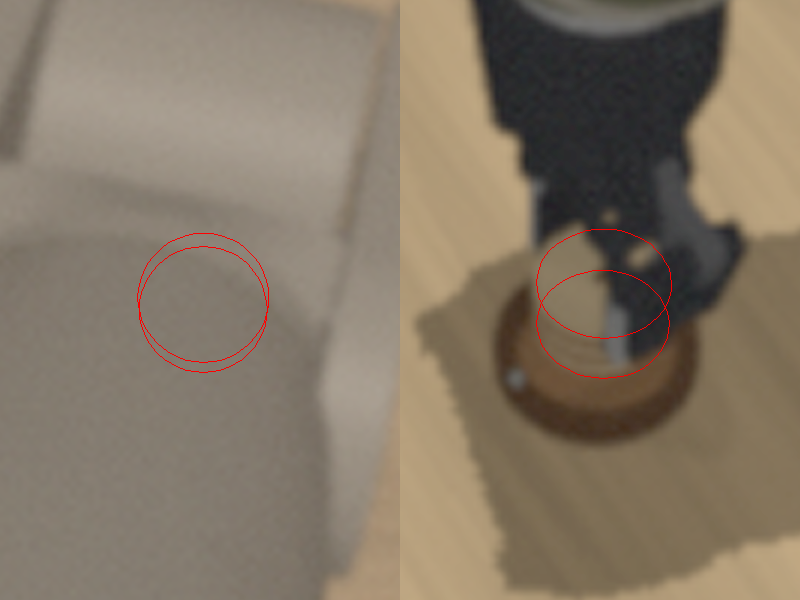

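The disc (left edge at crop col 532) is centred over the nest (cols 495–698), so I'll lower it.

jog_arm:
  series: "-0.001 0 0.015 0 0 0 -1; -0.001 0 0.03 0 0 0 -1; -0.001 0 0.045 0 0 0 -1; -0.001 0 0.051 0 0 0 -1; -0.001 0 0.051 0 0 0 -1"

```text
time_s: 46.82
eef_pos: [462.1, 17.4, 13.9]
ee_rot: [-0.0, -0.0, 1.0, 0.0]
force: [-0.0, -0.0, 0.7]
grip_width: 0.523
grip_force: 30.9
```

jog_arm:
  series: "0 0 0.003 0 0 0 -1; 0 0 0.006 0 0 0 -1; 0 0 0.006 0 0 0 -1"

```text
time_s: 47.2
eef_pos: [462.4, 17.3, 13.2]
ee_rot: [0.0, -0.0, 1.0, -0.0]
force: [-7.8, 0.5, 21.7]
grip_width: 0.52
grip_force: 32.8
```

jog_arm:
  series: "0 0 -0.002 0 0 0 1; 0 0 -0.002 0 0 0 1; 0 0 -0.002 0 0 0 1; 0 0 -0.002 0 0 0 1; 0 0 -0.03 0 0 0 1; 0 0 -0.1 0 0 0 1; 0 0 -0.18 0 0 0 1; 0.02 -0.1 -0.2 0 0 0 1; 0.05 -0.25 -0.2 0 0 0 1; 0.08 -0.4 -0.2 0 0 0 1; 0.1145 -0.5 -0.2 0 0 0 1; 0.1145 -0.5593 -0.2 0 0 0 1; 0.1145 -0.5593 -0.2 0 0 0 1; 0.1145 -0.5593 -0.2 0 0 0 1"

```text
time_s: 48.95
eef_pos: [416.4, -205.6, 92.0]
ee_rot: [-0.0, -0.0, 1.0, 0.0]
force: [0.3, 0.3, -0.2]
grip_width: 0.999
grip_force: 0.0
```

```bash
python3 - <<'E'
from p import *
for n in("top","scene"):
    c=capture(n)
    for l,z,h in(("small_disc",6,24),("small_round_nest",0,14)):
        rs=[r for r in regions_of(l,c) if np.hypot(*(np.array(r["point"])-proj(c,[[462,17,10]])[0][::-1]))<25]
        if rs:print(n,l,fit(l,[c],[rs[0]["region"].astype(float)],z,h,(462,17)))
plan((416.7,-206.4,3.5,1.571))
E
```

```text
top small_disc (array([4.61673216e+02, 1.84456561e+01, 4.47823660e-02]), np.float64(0.08666666666666666))
top small_round_nest (array([4.61329136e+02, 1.78536508e+01, 9.98574898e-02]), np.float64(0.7817371264498092))
scene small_disc (array([4.61724178e+02, 1.42576831e+01, 1.18121369e-01]), np.float64(0.09715521700286829))
scene small_round_nest (array([4.62062863e+02, 1.33223511e+01, 1.20976687e-01]), np.float64(1.1507615139078886))
t 49.25 p [ 416.5 -205.9   91.8] psi 1.572 w 85.1 F [-0.5  1.  -0.1] tilt [-0.  0. -1.] q6 -2.28 dotx 1.0
(416.7, -206.4, 3.5, 1.571) -> [-0.0005 -0.0013  0.2207] turn z 0.0006
```

The small disc is seated. Now the big disc.

jog_arm:
  series: "0 -0.001 0.05 0 0 0 1; 0 -0.001 0.12 0 0 0 1; 0 -0.001 0.18 0 0 0 1; 0 -0.001 0.21 0 0 0 1; 0 -0.001 0.22 0 0 0 1; 0 -0.001 0.22 0 0 0 1; 0 -0.001 0.22 0 0 0 1"

```text
time_s: 50.12
eef_pos: [416.7, -207.1, 4.4]
ee_rot: [0.001, -0.0, 1.0, -0.0]
force: [-0.2, -0.4, 0.1]
grip_width: 0.998
grip_force: 0.0
```

jog_arm:
  series: "0 0 0 0 0 0 -1; 0 0 0 0 0 0 -1; 0 0 0 0 0 0 -1; 0 0 0 0 0 0 -1; 0 0 0 0 0 0 -1; 0 0 0 0 0 0 -1"
  grip_force: 45

```text
time_s: 50.88
eef_pos: [416.6, -206.9, 4.7]
ee_rot: [0.0, -0.0, 1.0, -0.0]
force: [-2.8, 1.6, 11.5]
grip_width: 0.773
grip_force: 47.1
```

jog_arm:
  series: "0 0 -0.02 0 0 0 -1; 0 0 -0.06 0 0 0 -1; 0 0 -0.12 0 0 0 -1; 0 0 -0.18 0 0 0 -1; -0.02 0.04 -0.2 0 0 0 -1; -0.06 0.1 -0.2 0 0 0 -1; -0.12 0.2 -0.2 0 0 0 -1; -0.18 0.3 -0.2 0 0 0 -1; -0.24 0.4 -0.2 0 0 0 -1; -0.3 0.5 -0.2 0 0 0 -1; -0.36 0.6 -0.2 0 0 0 -1; -0.42 0.7 -0.2 0 0 0 -1; -0.48 0.8 -0.2 0 0 0 -1; -0.52 0.87 -0.18 0 0 0 -1; -0.546 0.903 -0.12 0 0 0 -1; -0.546 0.903 -0.075 0 0 0 -1; -0.546 0.903 -0.075 0 0 0 -1; -0.546 0.903 -0.075 0 0 0 -1; -0.546 0.903 -0.075 0 0 0 -1"

```text
time_s: 53.25
eef_pos: [635.1, 154.0, 34.8]
ee_rot: [0.001, 0.0, 1.0, 0.0]
force: [-0.5, -0.3, -1.5]
grip_width: 0.77
grip_force: 50.2
```

```bash
python3 v.py big_disc big_round_nest -4.7; python3 - <<'E'
from p import *
plan((635.1,154.3,11.5,1.571))
E
```

```text
top big_round_nest [6.3672e+02 1.4587e+02 3.3000e-01] 6.256
scene big_disc [6.3522e+02 1.5251e+02 5.2000e-01] 1.593
scene big_round_nest [ 6.3552e+02  1.5081e+02 -2.0000e-02] 1.851
t 53.55 p [634.8 154.4  33.9] psi 1.571 w 65.8 F [-0.5  0.   0.4] tilt [ 0. -0. -1.] q6 -1.51 dotx 1.0
t 53.55 p [634.8 154.4  33.9] psi 1.571 w 65.8 F [-0.5  0.   0.4] tilt [ 0. -0. -1.] q6 -1.51 dotx 1.0
(635.1, 154.3, 11.5, 1.571) -> [-0.0008 -0.0003  0.056 ] turn z 0.0
```

View pics/v_big_disc.png

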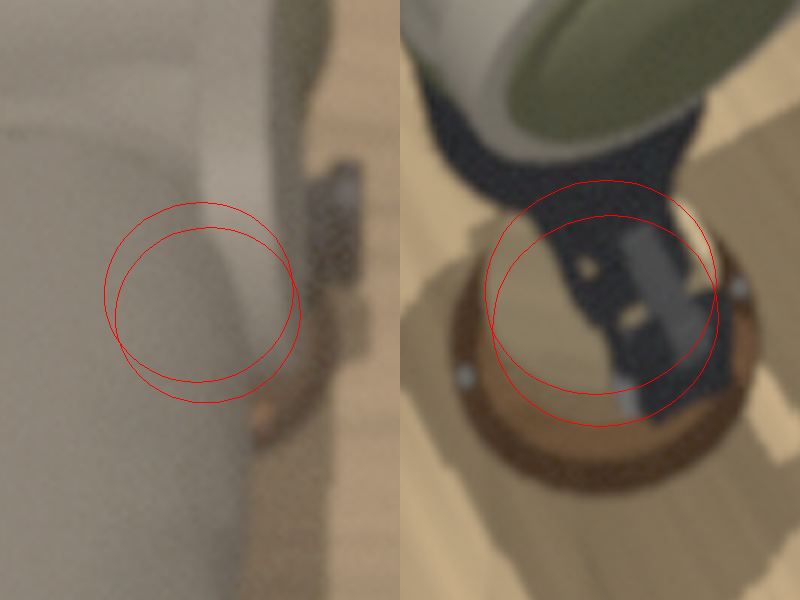

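The disc's left edge (crop col 484) and right edge (715) match the outline, and the nest spans cols 448–760, centred. I'll lower it.

jog_arm:
  series: "0 0 0.015 0 0 0 -1; 0 0 0.03 0 0 0 -1; 0 0 0.045 0 0 0 -1; 0 0 0.056 0 0 0 -1; 0 0 0.056 0 0 0 -1"

```text
time_s: 54.18
eef_pos: [634.7, 154.5, 11.1]
ee_rot: [-0.0, -0.0, 1.0, -0.0]
force: [0.1, 0.4, -0.5]
grip_width: 0.773
grip_force: 50.2
```

jog_arm:
  series: "0 0 0.003 0 0 0 -1; 0 0 0.006 0 0 0 -1; 0 0 0.006 0 0 0 -1"

```text
time_s: 54.55
eef_pos: [634.8, 154.5, 10.7]
ee_rot: [0.0, -0.0, 1.0, -0.0]
force: [-7.9, -1.1, 13.7]
grip_width: 0.767
grip_force: 51.8
```

jog_arm:
  series: "0 0 -0.002 0 0 0 1; 0 0 -0.002 0 0 0 1; 0 0 -0.002 0 0 0 1; 0 0 -0.002 0 0 0 1; 0 0 -0.03 0 0 0 1; 0 0 -0.1 0 0 0 1; 0 0 -0.2 0 0 0 1; 0 0 -0.35 0 0 0 1; 0.1 0.1 -0.45 0 0 0 1; 0.2 0.25 -0.5 0 0 0 1; 0.3 0.4 -0.5 0 0 0 1; 0.4 0.5 -0.5 0 0 0 1; 0.5 0.6 -0.5 0 0 0 1; 0.6 0.7 -0.5 0 0 0 1; 0.6 0.8 -0.5 0 0 0 1; 0.6 0.8 -0.5 0 0 0 1; 0.6 0.8 -0.5 0 0 0 1"

```text
time_s: 56.68
eef_pos: [394.8, 473.9, 209.2]
ee_rot: [0.0, -0.0, 1.0, -0.0]
force: [0.9, 0.1, 0.5]
grip_width: 0.998
grip_force: 0.0
```

```bash
python3 - <<'E'
from p import *
N=dict(top=dict(base=(409.0,194.9),big_disc=(634.5,155.6),small_disc=(461.8,18.1),square=(642.5,-158.3),bar=(521.1,-407.9)),
 scene=dict(base=(410,191.5),big_disc=(635.7,150.7),small_disc=(462.4,13.4),square=(642.5,-163.6),bar=(521.4,-415.8)))
for n in("top","scene"):
    c=capture(n)
    for k,x in N[n].items():
        l=k if "disc" in k else k+"_blank"
        rs=[r for r in regions_of(l,c) if np.hypot(*(np.array(r["point"])-proj(c,[[*x,18]])[0][::-1]))<25]
        if rs:
            v,f=fit(l,[c],[rs[0]["region"].astype(float)],6,24,x);print(n,l,"offset",(v[:2]-x).round(1),"yaw",v[2].round(2),round(f,3))
        else:print(n,l,"none")
plan()
E
```

```text
top base_blank offset [ 0.6 -0. ] yaw 0.17 0.037
top big_disc offset [-0.8  1. ] yaw -0.0 0.057
top small_disc offset [0.4 1.1] yaw 0.02 0.071
top square_blank offset [ 1.9 -1.8] yaw 0.39 0.106
top bar_blank offset [ 1.4 -1.6] yaw 2.67 0.165
scene base_blank offset [ 0.4 -0.7] yaw 0.18 0.026
scene big_disc offset [-0.9  1.4] yaw 0.12 0.03
scene small_disc offset [-0.5  1.1] yaw 0.14 0.101
scene square_blank offset [ 0.8 -2.5] yaw 0.4 0.075
scene bar_blank offset [ 0.6 -2.6] yaw 2.69 0.093
t 57.27 p [394.6 474.3 208.9] psi 1.571 w 84.6 F [-0.9  0.1  0.4] tilt [-0. -0. -1.] q6 -0.88 dotx 1.0
```

All five are within 3 mm of their nest centres, so I'll hand in.

```bash
python3 -c "
from rig import *
print(finish_job())"
```

```text
the job is handed in; nothing more can be done
None
```

All five blanks lie released in their own nests, each within about 3 mm of centre by both cameras; I handed the job in at about 57 s of the 144 s allowed, and no verdict came back.

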